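# Load the autosampler rack from the block heater in run order

## Robot

A 7-joint arm with a two-finger parallel gripper is mounted at the origin on the work surface. World frame = base frame: x ahead of the robot, y to its left, z up, the work surface at z = 0. Lengths are in mm, angles in rad, forces in N, time in s.
With the tool pointing down it reaches from about 425 to 925 mm from the base axis. Payload 6.8 kg.
Tool frame: the origin (TCP) lies between the finger pads; the fingertips stand 19 mm ahead of it and the grasp point (between the pads) is the TCP (manip.tcp_to_tips is the distance from the TCP to the fingertips, in mm); z points along the fingers, y is the line along which they close (so a half turn about z gives the same grasp; the last joint's range is limited). The gripper opens to 85 mm and grips with 20 to 120 N. Pads are 22 mm wide; open, the fingers measure 114 mm over their backs; the gripper's body (76 mm by 85 mm) begins 54 mm behind the grasp point. The pads swing forward as they close: fully open they stand 13 mm farther back than shut.
Start: joints at [-1.248, 0.477, 0.022, 1.555, -0.011, 1.109, -0.083], TCP at [281.877, 613.345, 250.308] pointing down, gripper open.
Joint ranges: [-2.96, 2.96], [-0.34, 2.1], [-1.41, 1.46], [0.24, 2.44], [-1.37, 4.51], [0.17, 1.92], [-2.96, 2.96]. Speed limits (rad/s): [2.39, 2.39, 3.14, 3.14, 3.14, 3.14, 3.14].

## Interface

Orientations are given as a unit quaternion [w, x, y, z].
In Python, from cell import manip gives the robot as it stands. The module is installed in compiled form; this text tells all that it offers.
- The arm moves only by the shell command python3 -m pendant 'ROWS'. ROWS is JSON, a list of rows, each an object with "hand": the opening, from 0 (shut) to 1 (fully open); "offset": the shift along the world's x, y, z in cm, a list of three; "twist": the turn about the world's z in rad. In form: [{"hand": hand, "offset": [dx, dy, dz], "twist": twist}, ...]. A call has 1 to 12 rows; each row is the pose to reach, as a shift and turn from the pose commanded when the call began; what a row does not reach only later rows make up. A row lasts 1/12 s, in which the tool goes at most 41.7 mm and 7.16 degrees, less where a joint would pass 70% of its speed; a pose out of reach is approached as far as the arm can. A call with a gripper value outside its range is refused whole. The fingers move at their own pace and stop on an object; the grip force is fixed at half the most. Time passes only in rows, so rows that repeat a pose let the fingers close. It gives the time, the measured TCP pose, the force, the opening and the grip force at its end, in the units of the state.
- manip.sense(): the state, without advancing time (a new reading comes with each control period).
- manip.snapshot(name): name is "scene" or "top" or "wrist"; returns a dict with "pixels" (400x640x3 uint8, red, green, blue), "z_map" (400x640 float32, mm along the optical axis (not along the pixel's ray), 0 where there is no reading), "vertical_fov" (degrees; the focal length in pixels is half the picture's height over the tangent of half this angle, whatever the lens; pixels are square), "cx", "cy" (the principal point, pixels), "k1" (the pictures are not rectified: a ray, as slopes to the right and down, at radius r is drawn at 1 + k1 r^2 times it, then the intrinsics apply), "world_from_camera" (4x4, takes a point from camera to world coordinates). Camera axes: x right, y down, z forward; pixel columns grow to the right and rows downward; lengths in mm; the calibration is good to about 2 mm. A picture is of the moment at which its call begins.
- manip.finish_job(): hands the job in; it is judged then, once.
Trained networks look in a picture, given as the dict that the camera call returned (one of the last four; its "shot" number tells which), for a name from the list of things; names that differ only in an ending like _2 or _b are one class to them, and where a whole thing is asked for, a point or a joint stands for the part that bears it (a point fixed in the world has none). Each returns a list of dicts, best first, with "conf" (0 to 1); they miss things now and then, are a little off and sometimes report something else, mostly with a low value. They report only what shows in the picture. A call takes as long as a camera call. They do not tell look-alikes from the thing itself.
- manip.spot_in(name, picture): "extent" ([left, top, right, bottom] in pixels, round what is visible of it).
- manip.place_of(name, picture): "xy" ([column, row] in pixels: a listed point, or the origin of a listed thing).
The state is a dict: "time": time; "joint_pos": joint angles; "qvel": joint speeds; "joint_efforts": joint torques, N m; "position": TCP position; "eef_rot": TCP orientation; "contact_force": force on the tool from outside, world axes, zero at the start; "wrist_torque": the same for the moment, N m; "finger_gap": opening from 0.0 (shut) to 1.0 (fully open); "grip_force": force on a finger pad.
Only numpy, scipy, OpenCV 4.12 (cv2) and the standard library are available. Lean on these libraries where they do the work, as an engineer would, in place of code of your own. Each camera call takes 0.05 s, during which the arm holds its last target. There are 200 camera calls.

## Task

The four sample vessels in the block heater are ready to be measured: move them to the grey autosampler rack, one vessel to a pocket, in the same order in which they stand in the heater. The vessel next to the heater's control panel goes into the pocket next to the rack's steel rinse pot, the second from the panel into the second from the pot, and so on. Stand each one upright on the floor of its pocket, without dropping it or tipping it over.

Things in the scene. Friction and masses are not known exactly. Their poses are not given: they have to be found in the camera images.
- tall_vial: Straight round vial, 30 mm in diameter and 94 mm tall; the cap is 30 mm wide, from 74 to 94 mm height. Loose; its origin is the centre of its underside, z up. It starts upright in one of the heater's four pockets, up to 5 mm off the pocket's centre. White plastic with a grey screw cap on top, by which it is best gripped.
- squat_jar: Short wide round jar, 40 mm in diameter and 56 mm tall; the cap is 39 mm wide, from 36 to 56 mm height. Loose; its origin is the centre of its underside, z up. It starts upright in one of the heater's four pockets, up to 5 mm off the pocket's centre. White plastic with a grey screw cap on top, by which it is best gripped.
- square_bottle: Bottle with a 36 mm square body 48 mm high and a round cap, 74 mm tall in all; the cap is 28 mm wide, from 54 to 74 mm height. Loose; its origin is the centre of its underside, z up. It starts upright in one of the heater's four pockets, up to 5 mm off the pocket's centre. White plastic with a grey screw cap on top, by which it is best gripped.
- conical_flask: Conical flask, 40 mm wide at the base, narrowing from 12 mm height to a 20 mm neck at 56 mm, 84 mm tall in all; the cap is 24 mm wide, from 64 to 84 mm height. Loose; its origin is the centre of its underside, z up. It starts upright in one of the heater's four pockets, up to 5 mm off the pocket's centre. White plastic with a grey screw cap on top, by which it is best gripped.
- block_a: The 62 mm square aluminium block of the heater in which the tall vial stands at the start (the four look alike; their places in the row change). Fixed. Origin: centre of its underside, 45 mm above the bench; pocket 56 mm square and 15 mm deep, its floor 8 mm above the origin, walls 3 mm; axes as the heater's.
- block_b: The 62 mm square aluminium block of the heater in which the squat jar stands at the start (the four look alike; their places in the row change). Fixed. Origin: centre of its underside, 45 mm above the bench; pocket 56 mm square and 15 mm deep, its floor 8 mm above the origin, walls 3 mm; axes as the heater's.
- block_c: The 62 mm square aluminium block of the heater in which the square bottle stands at the start (the four look alike; their places in the row change). Fixed. Origin: centre of its underside, 45 mm above the bench; pocket 56 mm square and 15 mm deep, its floor 8 mm above the origin, walls 3 mm; axes as the heater's.
- block_d: The 62 mm square aluminium block of the heater in which the conical flask stands at the start (the four look alike; their places in the row change). Fixed. Origin: centre of its underside, 45 mm above the bench; pocket 56 mm square and 15 mm deep, its floor 8 mm above the origin, walls 3 mm; axes as the heater's.
- heater: Block heater, fixed, left or right of the robot: low off-white casing, 124 (x) by 331 mm (y), with four pocket blocks in a row along y; black control panel on top of its -y end, 59 mm high, y -135 to -197 mm. Origin: on the bench under the middle of the row. Pocket centres: x 0, y -96 (next to the panel), -32, 32, 96 mm; floors 53 mm, wall tops 68 mm above the bench.
- rack: Autosampler rack, fixed, on the heater's other side: grey base 100 (x) by 330 mm (y), a row of four open pockets along y, an open steel rinse pot 50 mm wide and high at the +y end (y 162 mm). Origin: on the bench under the middle of the row. Pocket centres: x 0, y 96 (next to the pot), 32, -32, -96 mm; each 58 by 61 mm, floor 20 mm, tops of the 3 mm walls 35 mm above the bench.
Not all that is in view belongs to the job. Leave any blue or yellow look-alike of the tall_vial alone.

How it is judged (in metres and radians):
At the end, for the whole second after the job is handed in: Each vessel stands in the rack pocket whose place from the rinse pot equals its block's place from the heater's panel: within 15 mm of the pocket's centre along the rack's x and y, within 5 mm of its floor in height, leaning under 0.1 rad, slower than 0.03 m/s (((y of block_a in the frame of heater between -0.116 and -0.076 m and y of tall_vial in the frame of rack between 0.081 and 0.111 m) or (y of block_a in the frame of heater between -0.052 and -0.012 m and y of tall_vial in the frame of rack between 0.017 and 0.047 m) or (y of block_a in the frame of heater between 0.012 and 0.052 m and y of tall_vial in the frame of rack between -0.047 and -0.017 m) or (y of block_a in the frame of heater between 0.076 and 0.116 m and y of tall_vial in the frame of rack between -0.111 and -0.081 m)) and x of tall_vial in the frame of rack between -0.015 and 0.015 m and z of tall_vial in the frame of rack between 0.015 and 0.025 m and angle between each of tall_vial, squat_jar, square_bottle, conical_flask's own z axis and vertical below 0.1 rad and linear speed of each of tall_vial, squat_jar, square_bottle, conical_flask below 0.03 m/s and ((y of block_b in the frame of heater between -0.116 and -0.076 m and y of squat_jar in the frame of rack between 0.081 and 0.111 m) or (y of block_b in the frame of heater between -0.052 and -0.012 m and y of squat_jar in the frame of rack between 0.017 and 0.047 m) or (y of block_b in the frame of heater between 0.012 and 0.052 m and y of squat_jar in the frame of rack between -0.047 and -0.017 m) or (y of block_b in the frame of heater between 0.076 and 0.116 m and y of squat_jar in the frame of rack between -0.111 and -0.081 m)) and x of squat_jar in the frame of rack between -0.015 and 0.015 m and z of squat_jar in the frame of rack between 0.015 and 0.025 m and ((y of block_c in the frame of heater between -0.116 and -0.076 m and y of square_bottle in the frame of rack between 0.081 and 0.111 m) or (y of block_c in the frame of heater between -0.052 and -0.012 m and y of square_bottle in the frame of rack between 0.017 and 0.047 m) or (y of block_c in the frame of heater between 0.012 and 0.052 m and y of square_bottle in the frame of rack between -0.047 and -0.017 m) or (y of block_c in the frame of heater between 0.076 and 0.116 m and y of square_bottle in the frame of rack between -0.111 and -0.081 m)) and x of square_bottle in the frame of rack between -0.015 and 0.015 m and z of square_bottle in the frame of rack between 0.015 and 0.025 m and ((y of block_d in the frame of heater between -0.116 and -0.076 m and y of conical_flask in the frame of rack between 0.081 and 0.111 m) or (y of block_d in the frame of heater between -0.052 and -0.012 m and y of conical_flask in the frame of rack between 0.017 and 0.047 m) or (y of block_d in the frame of heater between 0.012 and 0.052 m and y of conical_flask in the frame of rack between -0.047 and -0.017 m) or (y of block_d in the frame of heater between 0.076 and 0.116 m and y of conical_flask in the frame of rack between -0.111 and -0.081 m)) and x of conical_flask in the frame of rack between -0.015 and 0.015 m and z of conical_flask in the frame of rack between 0.015 and 0.025 m); the robot touches nothing.
It fails at once if a vessel is tipped over (leans more than 40 degrees) (angle between any of tall_vial, squat_jar, square_bottle, conical_flask's own z axis and vertical above 0.7 rad).
It fails at once if a vessel is dropped or thrown (faster than 0.7 m/s while the fingers do not hold it) ((linear speed of tall_vial above 0.7 m/s and contact force between the fingers and tall_vial below 0.05 N) or (linear speed of squat_jar above 0.7 m/s and contact force between the fingers and squat_jar below 0.05 N) or (linear speed of square_bottle above 0.7 m/s and contact force between the fingers and square_bottle below 0.05 N) or (linear speed of conical_flask above 0.7 m/s and contact force between the fingers and conical_flask below 0.05 N)).
It also fails if it takes over 112 s, if anything falls off the work surface, if the arm or the gripper's body presses on something with over 40 N, if the wrist force passes 120 N, or if a joint passes its speed limit or range.

## Working session

There is one attempt and no reset: what is moved stays moved. The work goes in short steps, Python scripts to look and compute and a shell command to move; the robot and the scene stay as the last step left them, time stands still between calls to the robot, and variables do not carry over. Pictures are saved under pics/ and viewed, at most 14 in all, crops included, and the job is handed in when it is done.

```bash
mkdir -p pics; cat > h.py <<'E'
import numpy as np, cv2
from cell import manip
def snap(n,f=None):
    s=manip.snapshot(n)
    if f: cv2.imwrite('pics/'+f,s['pixels'][:,:,::-1])
    return s
def K(s):
    f=200/np.tan(np.radians(s['vertical_fov'])/2); return f
def cloud(s):
    f=K(s); v,u=np.mgrid[0:400,0:640].astype(float)
    x=(u-s['cx'])/f; y=(v-s['cy'])/f; xd,yd=x.copy(),y.copy()
    for _ in range(10):
        k=1+s['k1']*(x*x+y*y); x=xd/k; y=yd/k
    z=s['z_map']; P=np.stack([x*z,y*z,z,np.ones_like(z)],-1)@np.array(s['world_from_camera']).T
    P=P[...,:3]; P[z==0]=np.nan; return P
E
python3 - <<'E'
from h import *
for n in('scene','top'):
    s=snap(n,n+'0.png'); P=cloud(s); print(n,np.round(s['world_from_camera'],2).tolist(),s['vertical_fov'])
    for t in('tall_vial','squat_jar','square_bottle','conical_flask','heater','rack','block_a'):
        for a in manip.spot_in(t,s)[:4]:
            e=a['extent'];c=int((e[0]+e[2])/2);r=int((e[1]+e[3])/2);print(t,round(a['conf'],2),np.round(e),np.round(P[min(r,399),min(c,639)]))
print(manip.sense())
E
```

```text
scene [[0.76, 0.53, -0.38, 997.27], [0.65, -0.63, 0.41, -541.32], [-0.02, -0.56, -0.83, 1076.44], [0.0, 0.0, 0.0, 1.0]] 46.60196898715484
tall_vial 0.82 [318. 261. 335. 286.] [ 687. -202.   79.]
tall_vial 0.74 [270. 231. 282. 256.] [ 565. -237.  129.]
tall_vial 0.61 [230. 215. 245. 240.] [ 429. -248.   66.]
squat_jar 0.73 [289. 218. 306. 241.] [ 567. -170.  107.]
square_bottle 0.63 [243. 251. 265. 277.] [ 555. -304.  115.]
conical_flask 0.71 [237. 248. 274. 283.] [ 556. -302.  102.]
heater 0.9 [190. 217. 321. 335.] [ 562. -314.   70.]
rack 0.91 [334.  93. 412. 175.] [485. 241.  37.]
block_a 0.9 [216. 265. 253. 302.] [ 542. -361.   82.]
block_a 0.88 [283. 227. 310. 253.] [ 568. -178.   71.]
block_a 0.88 [236. 252. 274. 282.] [ 557. -306.  101.]
block_a 0.6 [260. 237. 294. 268.] [ 564. -239.   86.]
top [[-0.01, -1.0, 0.07, 472.21], [-1.0, 0.01, 0.01, -29.58], [-0.01, -0.07, -1.0, 1195.49], [0.0, 0.0, 0.0, 1.0]] 50.74099576320983
tall_vial 0.72 [382. 145. 393. 162.] [ 672. -176.   97.]
tall_vial 0.67 [400. 244. 419. 256.] [ 421. -229.   93.]
tall_vial 0.61 [401. 192. 417. 206.] [ 547. -
[... 547 characters left out ...]
[-1.24810916,  0.47696193,  0.02234577,  1.55540022, -0.01150628,
        1.10931323, -0.08312783]), 'qvel': array([-0.00020333, -0.00058135, -0.00047436, -0.00014993,  0.0013951 ,
       -0.00204866,  0.00019143]), 'joint_efforts': array([ 9.00043469e-04, -5.96273375e+01,  1.60643946e+00, -2.81523013e+01,
        1.24973198e-02,  1.62779899e-03, -1.50704000e-05]), 'position': array([281.83804336, 613.35795055, 250.33230582]), 'eef_rot': array([-1.92963693e-05,  2.13733670e-01,  9.76891968e-01,  2.53954787e-05]), 'contact_force': array([-0.02605383, -1.19127106, -0.42947659]), 'wrist_torque': array([ 0.00917303, -0.02363765, -0.0690786 ]), 'grip_force': 0.0, 'finger_gap': 0.9974338944097725}
```

```bash
python3 - <<'E'
import cv2
a=cv2.imread('pics/top0.png');cv2.imwrite('pics/t.png',cv2.resize(a[110:310,130:530],None,fx=2,fy=2,interpolation=2))
a=cv2.imread('pics/scene0.png');cv2.imwrite('pics/s.png',cv2.resize(a[80:350,140:450],None,fx=2.2,fy=2.2,interpolation=2))
E
```

```text
(no output)
```

View pics/t.png

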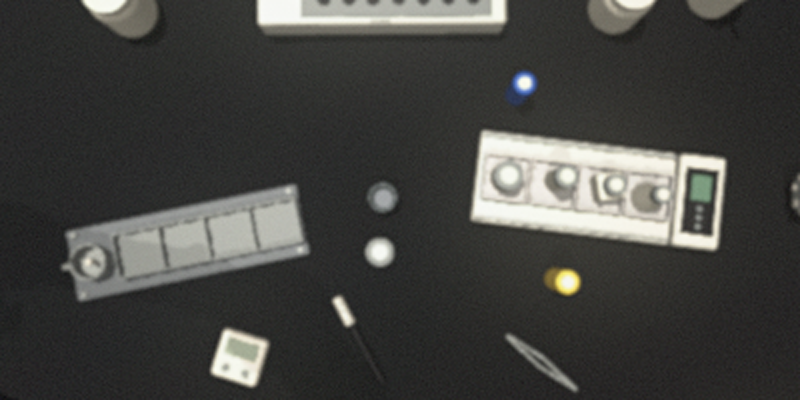

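View pics/s.png

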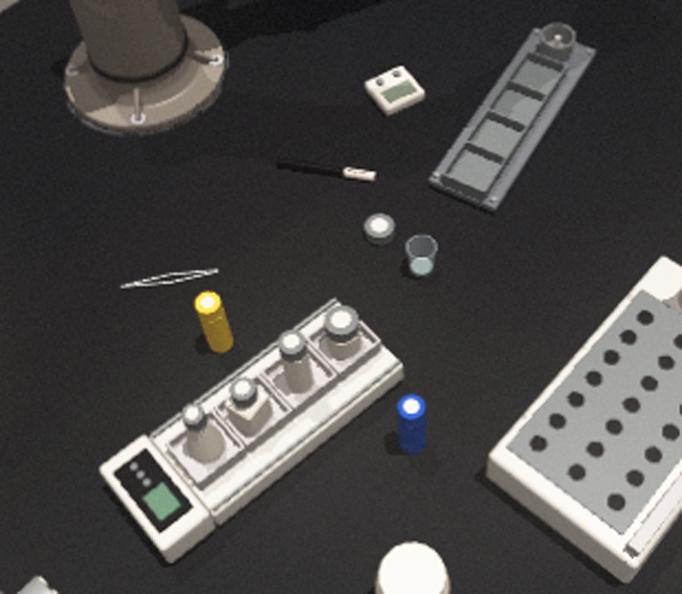

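```bash
cat >> h.py <<'E'
G={'conical_flask':(84,24),'square_bottle':(74,28),'tall_vial':(94,30),'squat_jar':(56,39)}
def top_at(P,xy,ztop,R=30,tol=5):
    m=(np.hypot(P[...,0]-xy[0],P[...,1]-xy[1])<R)&(np.abs(P[...,2]-ztop)<tol)
    Q=P[m]; 
    if len(Q)<8: return None
    (c,r)=cv2.minEnclosingCircle(Q[:,:2].astype(np.float32))
    return np.round([*Q[:,:2].mean(0),np.median(Q[:,2]),*c,r,len(Q)],1)
def rectfit(P,box,zl,zh):
    m=(P[...,0]>box[0])&(P[...,0]<box[1])&(P[...,1]>box[2])&(P[...,1]<box[3])&(P[...,2]>zl)&(P[...,2]<zh)
    m=cv2.morphologyEx(m.astype(np.uint8),cv2.MORPH_OPEN,np.ones((2,2)))>0
    Q=P[m][:,:2].astype(np.float32); return cv2.minAreaRect(Q),len(Q)
E
python3 - <<'E'
from h import *
for n in('top','scene'):
    s=snap(n); P=cloud(s)
    b=P[...,2][(P[...,0]>350)&(P[...,0]<650)&(abs(P[...,1])<90)]; print(n,'bench',np.nanpercentile(b,[10,50,90]))
    for k,xy in dict(conical_flask=(525,-345),square_bottle=(535,-285),tall_vial=(546,-220),squat_jar=(553,-163)).items():
        print(k,top_at(P,xy,53+G[k][0],tol=7))
    print('heater',rectfit(P,(400,680,-480,-110),25,160)); print('rack',rectfit(P,(380,620,60,480),8,70))
    print('rackwalls',rectfit(P,(380,620,100,330),29,40))
    print('heaterwalls',rectfit(P,(400,680,-385,-110),64,200))
E
```

```text
top bench [-2.77129379  0.3374467   3.86549239]
conical_flask [ 526.5 -352.7  136.1  526.8 -352.7   11.8   74. ]
square_bottle [ 540.1 -297.5  127.1  539.5 -297.8   14.1   99. ]
tall_vial [ 549.7 -231.3  147.4  549.7 -231.8   14.8  114. ]
squat_jar [ 553.8 -163.8  109.2  554.  -163.7   19.4  176. ]
heater (((527.5188598632812, -293.29559326171875), (291.18719482421875, 275.81610107421875), 60.17779541015625), 5868)
rack (((nan, nan), (0.0, 0.0), 0.0), 4208)
rackwalls (((484.4293518066406, 211.8934326171875), (55.69417190551758, 193.94351196289062), 12.143519401550293), 105)
heaterwalls (((671.5366821289062, -296.2127685546875), (20.651233673095703, 233.61007690429688), 173.09646606445312), 1229)
scene bench [-2.63009577  0.30445348  4.20781715]
conical_flask [ 530.5 -356.5  136.8  530.  -355.8   12.4   91. ]
square_bottle [ 543.7 -299.9  126.6  542.9 -300.    14.5  117. ]
tall_vial [ 553.5 -234.5  147.   552.4 -233.4   15.1  127. ]
squat_jar [ 557.4 -166.7  109.1  556.1 -166.4   19.9  184. ]
heater (((576.0125122070312, -260.461181640625), (268.65478515625, 339.85223388671875), 34.59526443481445), 7088)
rack (((486.75323486328125, 255.0062713623047), (407.90594482421875, 152.92764282226562), 83.41987609863281), 2785)
rackwalls (((483.0923767089844, 220.72174072265625), (64.12150573730469, 220.03707885742188), 11.464019775390625), 227)
heaterwalls (((542.1244506835938, -210.37615966796875), (265.1424865722656, 224.45460510253906), 35.782623291015625), 1873)
```

Order from the panel: conical flask, square bottle, tall vial, squat jar. The look-alikes are blue at crop (524,84) and yellow at (567,282). The white one with a grey cap at (566,178), in the heater, is the real vial. The cap radii measure 12, 14, 15 and 19.5 mm, as described. Next I'll look at the rack from the wrist camera.

```bash
python3 -m pendant '[{"hand":1,"offset":[20,-36,14],"twist":-0.93},{"hand":1,"offset":[20,-36,14],"twist":-0.93},{"hand":1,"offset":[20,-36,14],"twist":-0.93},{"hand":1,"offset":[20,-36,14],"twist":-0.93},{"hand":1,"offset":[20,-36,14],"twist":-0.93},{"hand":1,"offset":[20,-36,14],"twist":-0.93},{"hand":1,"offset":[20,-36,14],"twist":-0.93},{"hand":1,"offset":[20,-36,14],"twist":-0.93},{"hand":1,"offset":[20,-36,14],"twist":-0.93},{"hand":1,"offset":[20,-36,14],"twist":-0.93},{"hand":1,"offset":[20,-36,14],"twist":-0.93},{"hand":1,"offset":[20,-36,14],"twist":-0.93}]'
python3 - <<'E'
from h import *
s=snap('wrist','w1.png');P=cloud(s);np.save('P1.npy',P);print(np.round(s['world_from_camera'],2).tolist(),manip.sense()['joint_pos'])
s2=snap('top');np.save('Pt.npy',cloud(s2))
E
```

```text
time: 1.9
position: [485.2, 247.9, 392.7]
eef_rot: [0.001, 0.633, 0.774, 0.002]
contact_force: [0.3, 0.4, -0.6]
finger_gap: 0.997
grip_force: 0.0
[[0.98, 0.19, 0.07, 468.82], [0.2, -0.93, -0.31, 327.11], [0.0, 0.32, -0.95, 516.37], [0.0, 0.0, 0.0, 1.0]] [-0.91845177  0.15088697  0.37457247  1.69819896 -0.05717993  1.30081772
 -0.32781817]
```

View pics/w1.png

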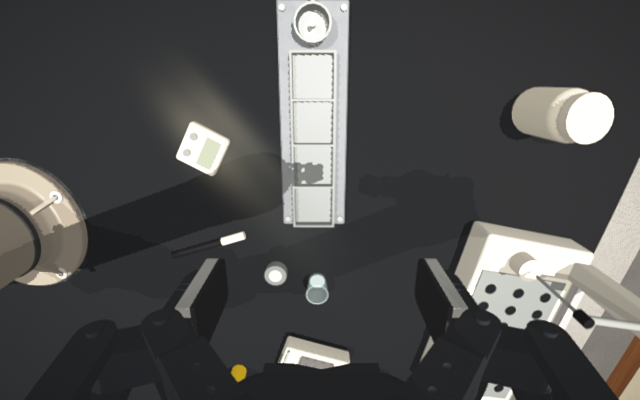

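```bash
cat > fit.py <<'E'
from h import *
from scipy.optimize import minimize
P=np.load('P1.npy')
def fit(P,x0,zr,hx,hy,ys,rng):
    # wall points: distance to nearest wall line of the 4 pockets
    m=(P[...,2]>zr[0])&(P[...,2]<zr[1])&(np.hypot(P[...,0]-x0[0],P[...,1]-x0[1])<rng)
    Q=P[m][:,:2]
    def loc(p):
        c,s=np.cos(p[2]),np.sin(p[2]);d=Q-p[:2];return d[:,0]*c+d[:,1]*s,-d[:,0]*s+d[:,1]*c
    def cost(p):
        x,y=loc(p)
        dx=abs(abs(x)-hx)+np.maximum(abs(y)-ys[-1],0); dy=np.min(abs(y[:,None]-np.array(ys)),1)+np.maximum(abs(x)-hx,0)
        return np.minimum(np.minimum(dx,dy),8).mean()
    best=min((minimize(cost,(x0[0]+a,x0[1]+b,x0[2]+t),method='Nelder-Mead',options=dict(initial_simplex=None,maxiter=600)) for a in(-10,0,10) for b in(-20,0,20) for t in(-.04,.04)),key=lambda r:r.fun)
    return np.round([*best.x[:2],np.degrees(best.x[2])],1),round(best.fun,2),len(Q)
E
python3 - <<'E'
from fit import *
for hx,hy in((30.5,0),(32,0)):
  for n in('P1','Pt'):
    Q=np.load(n+'.npy'); print(n,hx,fit(Q,(484,216,np.radians(12)),(30,41),hx,0,[-128,-64,0,64,128],160))
for n in('P1','Pt'):
    Q=np.load(n+'.npy')
    m=(Q[...,2]>44)&(Q[...,2]<56)&(Q[...,0]>400)&(Q[...,0]<500)&(Q[...,1]>300)&(Q[...,1]<430)
    print('pot',n,cv2.minEnclosingCircle(Q[m][:,:2].astype(np.float32)),m.sum())
    m=(Q[...,2]>12)&(Q[...,2]<60)&(Q[...,0]>400)&(Q[...,0]<560)&(Q[...,1]>40)&(Q[...,1]<420)
    l,k,st,_=cv2.connectedComponentsWithStats(m.astype(np.uint8)); i=1+st[1:,4].argmax()
    print('base',cv2.minAreaRect(Q[k==i][:,:2].astype(np.float32)),st[i])
print(fit(np.load('Pt.npy'),(542,-258,np.radians(-8)),(63,73),29.5,0,[-128,-125,-67,-61,-3,3,61,67,125],150))
E
```

```text
P1 30.5 (array([476.1, 242.9,  11.4]), np.float64(0.92), 1352)
Pt 30.5 (array([476. , 243.4,  11.4]), np.float64(0.88), 362)
P1 32 (array([476.8, 243. ,  11.4]), np.float64(1.61), 1352)
Pt 32 (array([475.9, 243.4,  11.4]), np.float64(1.32), 362)
pot P1 ((444.15081787109375, 400.8343505859375), 24.958358764648438) 358
base ((470.3465270996094, 270.1011047363281), (99.6587142944336, 319.5841369628906), 11.141287803649902) [  278     4    72   224 14132]
pot Pt ((0.0, 0.0), 0.0) 0
base ((475.1744079589844, 248.6778106689453), (100.0363540649414, 276.4136657714844), 11.251774787902832) [ 183  202  102   55 3356]
(array([ 542.1, -260.8,   -7.4]), np.float64(1.77), 500)
```

```bash
python3 -c "
from cell import manip;print(manip.sense()['position'])"
python3 -m pendant '[{"hand":1,"offset":[6,-48,0],"twist":-0.328},{"hand":1,"offset":[6,-48,0],"twist":-0.328},{"hand":1,"offset":[6,-48,0],"twist":-0.328},{"hand":1,"offset":[6,-48,0],"twist":-0.328},{"hand":1,"offset":[6,-48,0],"twist":-0.328},{"hand":1,"offset":[6,-48,0],"twist":-0.328},{"hand":1,"offset":[6,-48,0],"twist":-0.328},{"hand":1,"offset":[6,-48,0],"twist":-0.328},{"hand":1,"offset":[6,-48,0],"twist":-0.328},{"hand":1,"offset":[6,-48,0],"twist":-0.328},{"hand":1,"offset":[6,-48,0],"twist":-0.328},{"hand":1,"offset":[6,-48,0],"twist":-0.328}]'
python3 - <<'E'
from fit import *
s=snap('wrist','w2.png');P=cloud(s);np.save('P2.npy',P)
for k,xy in dict(conical_flask=(528,-354),square_bottle=(541,-299),tall_vial=(551,-232),squat_jar=(555,-165)).items(): print(k,top_at(P,xy,53+G[k][0],tol=7))
print(fit(P,(542,-258,np.radians(-8)),(63,73),29.5,0,[-128,-125,-67,-61,-3,3,61,67,125],150))
print(manip.sense()['position'],manip.sense()['eef_rot'],manip.sense()['joint_pos'])
E
```

```text
[482.04775578 253.05696891 390.61745622]
time: 3.0
position: [541.9, -229.0, 389.6]
eef_rot: [0.0, 0.748, 0.664, -0.001]
contact_force: [1.0, -0.6, 0.2]
finger_gap: 0.996
grip_force: 0.0
conical_flask [ 527.8 -353.9  137.2  528.2 -355.5   12.   262. ]
square_bottle [ 541.1 -298.3  127.1  540.6 -299.6   14.   368. ]
tall_vial [ 550.7 -232.8  147.2  550.7 -233.3   14.8  519. ]
squat_jar [ 555.  -165.2  109.   555.1 -165.3   19.3  843. ]
(array([ 542.9, -262.5,   -7.4]), np.float64(2.02), 1796)
[ 541.30817463 -233.0044438   389.66172351] [ 0.00116689  0.74928139  0.66224873 -0.00163273] [-0.28985414  0.27901877  0.75451574  1.61805771 -0.19186851  1.32133227
  0.3696039 ]
```

View pics/w2.png

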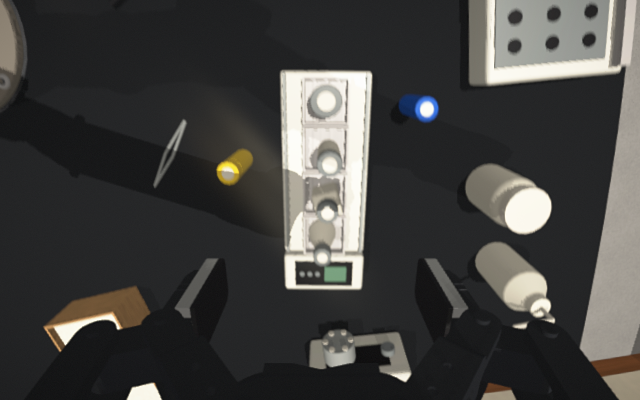

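```bash
python3 -m pendant '[{"hand":1,"offset":[-1.4,-12.8,-8],"twist":0},{"hand":1,"offset":[-1.4,-12.8,-8],"twist":0},{"hand":1,"offset":[-1.4,-12.8,-8],"twist":0},{"hand":1,"offset":[-1.4,-12.8,-8],"twist":0},{"hand":1,"offset":[-1.4,-12.8,-12],"twist":0},{"hand":1,"offset":[-1.4,-12.8,-16],"twist":0},{"hand":1,"offset":[-1.4,-12.8,-18],"twist":0},{"hand":1,"offset":[-1.4,-12.8,-18],"twist":0},{"hand":1,"offset":[-1.4,-12.8,-18],"twist":0},{"hand":1,"offset":[-1.4,-12.8,-18],"twist":0}]'
python3 - <<'E'
from h import *
print(manip.sense()['position'],manip.sense()['eef_rot'])
s=snap('wrist','w3.png');P=cloud(s)
for k,xy in dict(conical_flask=(528,-354),square_bottle=(541,-299)).items(): print(k,top_at(P,xy,53+G[k][0],tol=7))
E
```

```text
time: 3.88
position: [529.3, -354.2, 211.6]
eef_rot: [0.001, 0.747, 0.665, 0.0]
contact_force: [0.4, 0.4, 0.1]
finger_gap: 0.996
grip_force: 0.0
[ 529.29799306 -354.24706273  211.62665172] [8.38581794e-04 7.47024617e-01 6.64795748e-01 3.61217929e-04]
conical_flask [ 527.9 -353.8  137.1  528.3 -355.1   12.1 1025. ]
square_bottle [ 541.  -298.9  127.1  541.  -299.3   13.9 1509. ]
```

```bash
python3 -m pendant '[{"hand":1,"offset":[0,0,-3],"twist":0},{"hand":1,"offset":[0,0,-6],"twist":0},{"hand":1,"offset":[0,0,-8.3],"twist":0},{"hand":1,"offset":[0,0,-8.3],"twist":0},{"hand":0,"offset":[0,0,-8.3],"twist":0},{"hand":0,"offset":[0,0,-8.3],"twist":0},{"hand":0,"offset":[0,0,-8.3],"twist":0},{"hand":0,"offset":[0,0,-8.3],"twist":0},{"hand":0,"offset":[0,0,-8.3],"twist":0},{"hand":0,"offset":[0,0,-8.3],"twist":0},{"hand":0,"offset":[0,0,-8.3],"twist":0},{"hand":0,"offset":[0,0,-8.3],"twist":0}]'
python3 - <<'E'
from h import *
snap('wrist','w4.png')
E
```

```text
time: 4.93
position: [528.3, -355.2, 128.8]
eef_rot: [0.001, 0.748, 0.664, 0.0]
contact_force: [-1.4, 0.6, 6.5]
finger_gap: 0.257
grip_force: 58.5
```

View pics/w4.png

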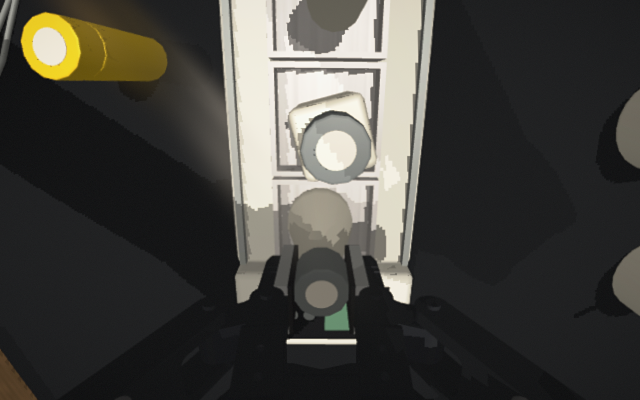

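```bash
python3 -m pendant '[{"hand":0,"offset":[0,0,2],"twist":0},{"hand":0,"offset":[0,0,5],"twist":0},{"hand":0,"offset":[0,0,9],"twist":0},{"hand":0,"offset":[0,0,13],"twist":0},{"hand":0,"offset":[-0.2,2,14],"twist":0},{"hand":0,"offset":[-0.5,5,14],"twist":0.05},{"hand":0,"offset":[-0.9,9,14],"twist":0.1},{"hand":0,"offset":[-1.3,13,14],"twist":0.15},{"hand":0,"offset":[-1.7,17,14],"twist":0.2},{"hand":0,"offset":[-2.1,21,14],"twist":0.25},{"hand":0,"offset":[-2.5,25,14],"twist":0.3},{"hand":0,"offset":[-2.9,29,14],"twist":0.328}]'
python3 -m pendant '[{"hand":0,"offset":[-0.4,4,0],"twist":0},{"hand":0,"offset":[-0.8,8,0],"twist":0},{"hand":0,"offset":[-1.2,12,0],"twist":0},{"hand":0,"offset":[-1.6,16,0],"twist":0},{"hand":0,"offset":[-2.0,20,0],"twist":0},{"hand":0,"offset":[-2.4,24,0],"twist":0},{"hand":0,"offset":[-2.8,28,0],"twist":0},{"hand":0,"offset":[-3.2,32,0],"twist":0},{"hand":0,"offset":[-3.6,36,0],"twist":0},{"hand":0,"offset":[-4.0,39,0],"twist":0},{"hand":0,"offset":[-4.2,40.2,0],"twist":0},{"hand":0,"offset":[-4.2,40.2,0],"twist":0}]'
python3 - <<'E'
from h import *
s=snap('wrist','w5.png');print(manip.sense()['position'],manip.sense()['eef_rot']);P=cloud(s)
from fit import fit
print(fit(P,(476,243,np.radians(11.4)),(30,41),30.5,0,[-128,-64,0,64,128],160))
E
```

```text
time: 5.98
position: [498.2, -63.0, 267.8]
eef_rot: [0.0, 0.628, 0.778, 0.0]
contact_force: [0.3, 0.1, -0.2]
finger_gap: 0.257
grip_force: 59.0
time: 6.98
position: [455.4, 341.1, 267.1]
eef_rot: [-0.0, 0.627, 0.779, 0.0]
contact_force: [0.6, -0.1, -1.2]
finger_gap: 0.259
grip_force: 59.0
[456.34290467 338.2748646  267.15395118] [ 1.15418585e-04  6.28121191e-01  7.78115476e-01 -2.48514027e-04]
(array([476. , 243.5,  11.4]), np.float64(1.61), 1066)
```

View pics/w5.png

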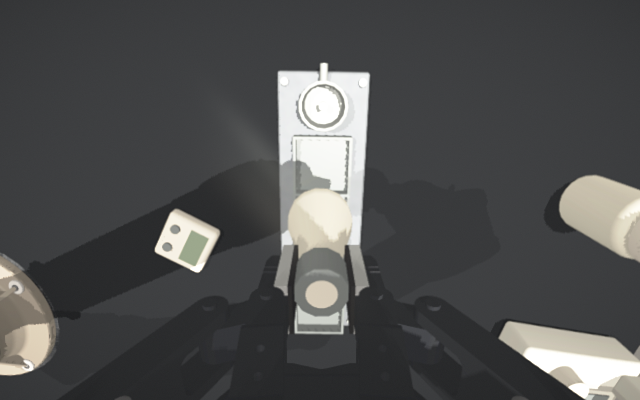

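```bash
python3 -m pendant '[{"hand":0,"offset":[0,0,-4],"twist":0},{"hand":0,"offset":[0,0,-8],"twist":0},{"hand":0,"offset":[0,0,-12],"twist":0},{"hand":0,"offset":[0,0,-15],"twist":0},{"hand":0,"offset":[0,0,-16.5],"twist":0},{"hand":0,"offset":[0,0,-17.2],"twist":0},{"hand":0,"offset":[0,0,-17.2],"twist":0},{"hand":0,"offset":[0,0,-17.2],"twist":0}]'
```

```text
time: 7.7
position: [458.3, 335.5, 96.3]
eef_rot: [0.001, 0.63, 0.776, 0.0]
contact_force: [0.1, 0.5, -0.6]
finger_gap: 0.258
grip_force: 60.1
```

```bash
python3 -m pendant '[{"hand":0,"offset":[0,0,-0.1],"twist":0},{"hand":0,"offset":[0,0,-0.1],"twist":0},{"hand":0.4,"offset":[0,0,-0.1],"twist":0},{"hand":0.6,"offset":[0,0,-0.1],"twist":0},{"hand":1,"offset":[0,0,-0.1],"twist":0},{"hand":1,"offset":[0,0,-0.1],"twist":0},{"hand":1,"offset":[0,0,-0.1],"twist":0},{"hand":1,"offset":[0,0,2],"twist":0},{"hand":1,"offset":[0,0,6],"twist":0},{"hand":1,"offset":[0,0,10],"twist":0},{"hand":1,"offset":[0,0,14],"twist":0},{"hand":1,"offset":[0,0,17.2],"twist":0}]'
python3 - <<'E'
from h import *
s=snap('wrist','w6.png');P=cloud(s);print(top_at(P,(457,337),104))
s=snap('top');P=cloud(s);print(top_at(P,(457,337),104))
print(manip.sense()['position'])
E
```

```text
time: 8.7
position: [457.3, 337.4, 270.3]
eef_rot: [0.0, 0.629, 0.777, 0.001]
contact_force: [0.6, 0.5, 0.3]
finger_gap: 1.0
grip_force: 0.0
[457.2 336.7 104.2 457.4 336.   11.8 506. ]
[457.2 336.5 104.1 457.1 337.3  11.9  67. ]
[459.55107963 339.08983428 273.23498003]
```

```bash
python3 -m pendant '[{"hand":1,"offset":[6.3,-48,0],"twist":-0.328},{"hand":1,"offset":[6.3,-48,0],"twist":-0.328},{"hand":1,"offset":[6.3,-48,0],"twist":-0.328},{"hand":1,"offset":[6.3,-48,0],"twist":-0.328},{"hand":1,"offset":[6.3,-48,0],"twist":-0.328},{"hand":1,"offset":[6.3,-48,0],"twist":-0.328},{"hand":1,"offset":[6.3,-48,0],"twist":-0.328},{"hand":1,"offset":[6.3,-48,0],"twist":-0.328},{"hand":1,"offset":[6.3,-48,0],"twist":-0.328},{"hand":1,"offset":[6.3,-48,0],"twist":-0.328},{"hand":1,"offset":[6.3,-48,0],"twist":-0.328},{"hand":1,"offset":[6.3,-48,0],"twist":-0.328}]'
python3 -m pendant '[{"hand":1,"offset":[0.5,-4,0],"twist":0},{"hand":1,"offset":[1,-8,0],"twist":0},{"hand":1,"offset":[1.5,-12,0],"twist":0},{"hand":1,"offset":[2.1,-15.6,0],"twist":0},{"hand":1,"offset":[2.1,-15.6,-3],"twist":0},{"hand":1,"offset":[2.1,-15.6,-6],"twist":0},{"hand":1,"offset":[2.1,-15.6,-6],"twist":0},{"hand":1,"offset":[2.1,-15.6,-6],"twist":0},{"hand":1,"offset":[2.1,-15.6,-6],"twist":0}]'
python3 - <<'E'
from h import *
s=snap('wrist','w7.png');P=cloud(s)
for k,xy in dict(square_bottle=(541,-299),tall_vial=(550,-232)).items(): print(k,top_at(P,xy,53+G[k][0]))
print(manip.sense()['position'],manip.sense()['joint_pos'])
E
```

```text
time: 9.8
position: [519.1, -147.3, 267.1]
eef_rot: [0.001, 0.749, 0.663, -0.001]
contact_force: [-0.7, 0.1, 0.9]
finger_gap: 0.997
grip_force: 0.0
time: 10.55
position: [541.3, -298.6, 208.2]
eef_rot: [0.0, 0.747, 0.664, 0.0]
contact_force: [0.1, 1.0, -0.1]
finger_gap: 0.995
grip_force: 0.0
square_bottle [ 541.1 -298.2  127.1  541.4 -299.3   13.9 1265. ]
tall_vial [ 550.8 -232.9  147.1  550.8 -233.4   15.  2286. ]
[ 541.75054355 -298.75760794  208.90268064] [-0.09004058  0.49793484  0.67925579  1.77355157 -0.36558423  0.99723036
  0.61378775]
```

```bash
python3 -m pendant '[{"hand":1,"offset":[0,0,-3],"twist":0},{"hand":1,"offset":[0,0,-6],"twist":0},{"hand":1,"offset":[0,0,-9],"twist":0},{"hand":1,"offset":[0,0,-9],"twist":0},{"hand":0,"offset":[0,0,-9],"twist":0},{"hand":0,"offset":[0,0,-9],"twist":0},{"hand":0,"offset":[0,0,-9],"twist":0},{"hand":0,"offset":[0,0,-9],"twist":0},{"hand":0,"offset":[0,0,-9],"twist":0},{"hand":0,"offset":[0,0,-9],"twist":0},{"hand":0,"offset":[0,0,-9],"twist":0},{"hand":0,"offset":[0,0,-9],"twist":0}]'
```

```text
time: 11.6
position: [541.1, -299.4, 120.1]
eef_rot: [0.001, 0.748, 0.664, 0.001]
contact_force: [-4.8, 2.6, 14.7]
finger_gap: 0.305
grip_force: 64.8
```

```bash
python3 -m pendant '[{"hand":0,"offset":[0,0,2],"twist":0},{"hand":0,"offset":[0,0,5],"twist":0},{"hand":0,"offset":[0,0,9],"twist":0},{"hand":0,"offset":[0,0,13],"twist":0},{"hand":0,"offset":[-0.2,2,15],"twist":0},{"hand":0,"offset":[-0.6,5,15],"twist":0.05},{"hand":0,"offset":[-1.1,9,15],"twist":0.1},{"hand":0,"offset":[-1.6,13,15],"twist":0.15},{"hand":0,"offset":[-2.1,17,15],"twist":0.2},{"hand":0,"offset":[-2.6,21,15],"twist":0.25},{"hand":0,"offset":[-3.1,25,15],"twist":0.3},{"hand":0,"offset":[-3.6,29,15],"twist":0.328}]'
python3 -m pendant '[{"hand":0,"offset":[-0.5,4,0],"twist":0},{"hand":0,"offset":[-1,8,0],"twist":0},{"hand":0,"offset":[-1.5,12,0],"twist":0},{"hand":0,"offset":[-2,16,0],"twist":0},{"hand":0,"offset":[-2.5,20,0],"twist":0},{"hand":0,"offset":[-3,24,0],"twist":0},{"hand":0,"offset":[-3.4,27,0],"twist":0},{"hand":0,"offset":[-3.5,28.3,0],"twist":0},{"hand":0,"offset":[-3.5,28.3,-4],"twist":0},{"hand":0,"offset":[-3.5,28.3,-8],"twist":0},{"hand":0,"offset":[-3.5,28.3,-8],"twist":0},{"hand":0,"offset":[-3.5,28.3,-8],"twist":0}]'
python3 - <<'E'
from h import *
s=snap('wrist','w8.png');print(manip.sense()['position'])
E
```

```text
time: 12.6
position: [504.3, -7.1, 268.3]
eef_rot: [0.0, 0.628, 0.778, 0.001]
contact_force: [1.4, 0.1, -0.9]
finger_gap: 0.301
grip_force: 62.9
time: 13.6
position: [469.1, 272.8, 186.7]
eef_rot: [-0.0, 0.63, 0.777, -0.002]
contact_force: [1.2, 0.1, -0.4]
finger_gap: 0.302
grip_force: 63.1
[470.62141773 273.67323275 188.59905183]
```

View pics/w8.png

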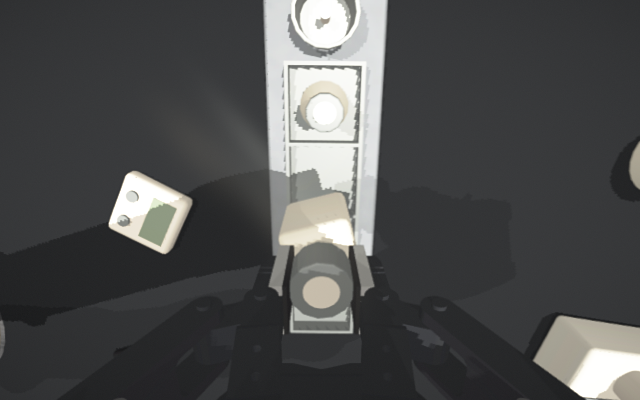

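```bash
python3 -m pendant '[{"hand":0,"offset":[0,0,-3],"twist":0},{"hand":0,"offset":[0,0,-6],"twist":0},{"hand":0,"offset":[0,0,-8.5],"twist":0},{"hand":0,"offset":[0,0,-9.6],"twist":0},{"hand":0,"offset":[0,0,-9.9],"twist":0},{"hand":0,"offset":[0,0,-9.9],"twist":0},{"hand":0,"offset":[0,0,-9.9],"twist":0},{"hand":0,"offset":[0,0,-9.9],"twist":0}]'
```

```text
time: 14.32
position: [471.2, 275.1, 90.3]
eef_rot: [0.0, 0.629, 0.777, 0.002]
contact_force: [0.3, -0.2, -0.6]
finger_gap: 0.307
grip_force: 63.1
```

```bash
python3 -m pendant '[{"hand":0,"offset":[0,0,-0.1],"twist":0},{"hand":0,"offset":[0,0,-0.15],"twist":0},{"hand":0,"offset":[0,0,-0.2],"twist":0},{"hand":0,"offset":[0,0,-0.2],"twist":0}]'; python3 - <<'E'
from h import *
for n in('top','scene'):
    s=snap(n);P=cloud(s);print(top_at(P,(470,274),94))
    m=(np.hypot(P[...,0]-470,P[...,1]-274)<26)&(abs(P[...,2]-68)<8);print(m.sum(),np.median(P[m][:,2]) if m.any() else 0)
E
```

```text
time: 14.65
position: [470.2, 274.7, 87.1]
eef_rot: [-0.0, 0.629, 0.777, 0.0]
contact_force: [-2.0, -0.7, 5.5]
finger_gap: 0.304
grip_force: 64.6
[470.1 264.6  93.  468.8 266.   22.3  20. ]
50 67.97824158730373
[471.9 271.2  93.8 471.8 274.5  27.1  81. ]
62 67.02429920697625
```

```bash
python3 -m pendant '[{"hand":0.4,"offset":[0,0,0],"twist":0},{"hand":0.7,"offset":[0,0,0],"twist":0},{"hand":1,"offset":[0,0,0],"twist":0},{"hand":1,"offset":[0,0,0],"twist":0},{"hand":1,"offset":[0,0,0],"twist":0},{"hand":1,"offset":[0,0,2],"twist":0},{"hand":1,"offset":[0,0,6],"twist":0},{"hand":1,"offset":[0,0,10],"twist":0},{"hand":1,"offset":[0,0,14],"twist":0},{"hand":1,"offset":[0,0,18.1],"twist":0},{"hand":1,"offset":[0.6,-4,18.1],"twist":0},{"hand":1,"offset":[1.2,-8,18.1],"twist":0}]'
python3 - <<'E'
from h import *
s=snap('wrist','w9.png');P=cloud(s)
for k,xy in dict(square_bottle=(470,274),conical_flask=(457,337)).items(): print(k,top_at(P,xy,20+G[k][0]))
E
python3 -m pendant '[{"hand":1,"offset":[6.9,-42.7,0],"twist":-0.328},{"hand":1,"offset":[6.9,-42.7,0],"twist":-0.328},{"hand":1,"offset":[6.9,-42.7,0],"twist":-0.328},{"hand":1,"offset":[6.9,-42.7,0],"twist":-0.328},{"hand":1,"offset":[6.9,-42.7,0],"twist":-0.328},{"hand":1,"offset":[6.9,-42.7,0],"twist":-0.328},{"hand":1,"offset":[6.9,-42.7,0],"twist":-0.328},{"hand":1,"offset":[6.9,-42.7,0],"twist":-0.328},{"hand":1,"offset":[6.9,-42.7,0],"twist":-0.328},{"hand":1,"offset":[6.9,-42.7,0],"twist":-0.328},{"hand":1,"offset":[6.9,-42.7,0],"twist":-0.328},{"hand":1,"offset":[6.9,-42.7,0],"twist":-0.328}]'
python3 - <<'E'
from h import *
s=snap('wrist','w10.png');P=cloud(s)
for k,xy in dict(squat_jar=(555,-165),tall_vial=(550,-232)).items(): print(k,top_at(P,xy,53+G[k][0]))
print(manip.sense()['position'])
E
```

```text
time: 15.75
position: [483.0, 196.4, 270.1]
eef_rot: [0.001, 0.627, 0.779, 0.003]
contact_force: [0.8, -1.7, -1.1]
finger_gap: 0.998
grip_force: 0.0
square_bottle [470.2 274.2  94.  470.3 274.   13.5 772. ]
conical_flask [458.2 332.9 103.9 457.4 335.4  11.8 559. ]
time: 16.8
position: [549.8, -238.4, 267.3]
eef_rot: [0.001, 0.75, 0.661, -0.001]
contact_force: [-0.1, -0.1, 0.5]
finger_gap: 1.001
grip_force: 0.0
squat_jar [ 555.  -165.3  109.   555.1 -165.7   19.3 1728. ]
tall_vial [ 550.9 -232.6  147.2  550.7 -233.4   14.8 1098. ]
[ 550.08800926 -235.21245236  266.94880285]
```

```bash
python3 -m pendant '[{"hand":1,"offset":[0,0,0],"twist":0},{"hand":1,"offset":[0,0,-4],"twist":0},{"hand":1,"offset":[0,0,-8],"twist":0},{"hand":1,"offset":[0,0,-12],"twist":0},{"hand":1,"offset":[0,0,-12.9],"twist":0},{"hand":1,"offset":[0,0,-12.9],"twist":0},{"hand":0,"offset":[0,0,-12.9],"twist":0},{"hand":0,"offset":[0,0,-12.9],"twist":0},{"hand":0,"offset":[0,0,-12.9],"twist":0},{"hand":0,"offset":[0,0,-12.9],"twist":0},{"hand":0,"offset":[0,0,-12.9],"twist":0},{"hand":0,"offset":[0,0,-12.9],"twist":0}]'
python3 -m pendant '[{"hand":0,"offset":[0,0,0],"twist":0},{"hand":0,"offset":[0,0,0],"twist":0}]'
```

```text
time: 17.85
position: [551.6, -233.1, 140.1]
eef_rot: [0.001, 0.748, 0.664, 0.001]
contact_force: [-2.1, 0.4, 8.3]
finger_gap: 0.329
grip_force: 58.8
time: 18.02
position: [551.6, -233.2, 140.1]
eef_rot: [0.001, 0.748, 0.664, 0.001]
contact_force: [-1.2, 1.4, 7.7]
finger_gap: 0.33
grip_force: 58.8
```

```bash
python3 -m pendant '[{"hand":0,"offset":[0,0,2],"twist":0},{"hand":0,"offset":[0,0,5],"twist":0},{"hand":0,"offset":[0,0,9],"twist":0},{"hand":0,"offset":[0,0,13],"twist":0},{"hand":0,"offset":[-0.3,2,13],"twist":0},{"hand":0,"offset":[-0.8,5,13],"twist":0.05},{"hand":0,"offset":[-1.4,9,13],"twist":0.1},{"hand":0,"offset":[-2,13,13],"twist":0.15},{"hand":0,"offset":[-2.6,17,13],"twist":0.2},{"hand":0,"offset":[-3.2,21,13],"twist":0.25},{"hand":0,"offset":[-3.8,25,13],"twist":0.3},{"hand":0,"offset":[-4.4,29,13],"twist":0.328}]'
python3 -m pendant '[{"hand":0,"offset":[-0.6,4,0],"twist":0},{"hand":0,"offset":[-1.2,8,0],"twist":0},{"hand":0,"offset":[-1.8,12,0],"twist":0},{"hand":0,"offset":[-2.4,14.5,0],"twist":0},{"hand":0,"offset":[-2.5,15.4,0],"twist":0},{"hand":0,"offset":[-2.5,15.4,-4],"twist":0},{"hand":0,"offset":[-2.5,15.4,-8],"twist":0},{"hand":0,"offset":[-2.5,15.4,-12],"twist":0},{"hand":0,"offset":[-2.5,15.4,-14.5],"twist":0},{"hand":0,"offset":[-2.5,15.4,-15.5],"twist":0},{"hand":0,"offset":[-2.5,15.4,-16],"twist":0},{"hand":0,"offset":[-2.5,15.4,-16],"twist":0}]'
python3 -m pendant '[{"hand":0,"offset":[0,0,-0.1],"twist":0},{"hand":0,"offset":[0,0,-0.2],"twist":0},{"hand":0,"offset":[0,0,-0.2],"twist":0},{"hand":0,"offset":[0,0,-0.2],"twist":0}]'
```

```text
time: 19.02
position: [506.3, 59.0, 269.1]
eef_rot: [0.0, 0.628, 0.778, 0.001]
contact_force: [0.8, -0.4, -0.2]
finger_gap: 0.326
grip_force: 59.4
time: 20.02
position: [482.4, 210.9, 108.7]
eef_rot: [0.0, 0.629, 0.777, 0.0]
contact_force: [-0.3, -0.7, -0.8]
finger_gap: 0.329
grip_force: 59.5
time: 20.35
position: [482.4, 211.7, 107.3]
eef_rot: [0.0, 0.629, 0.777, 0.001]
contact_force: [-0.4, 0.2, -0.9]
finger_gap: 0.334
grip_force: 59.4
```

```bash
python3 -m pendant '[{"hand":0,"offset":[0,0,-0.05],"twist":0},{"hand":0,"offset":[0,0,-0.1],"twist":0},{"hand":0,"offset":[0,0,-0.1],"twist":0},{"hand":0,"offset":[0,0,-0.1],"twist":0}]'
```

```text
time: 20.68
position: [482.6, 211.8, 107.0]
eef_rot: [-0.0, 0.629, 0.777, 0.001]
contact_force: [-3.2, -0.8, 13.1]
finger_gap: 0.33
grip_force: 61.1
```

```bash
python3 -m pendant '[{"hand":0.4,"offset":[0,0,0],"twist":0},{"hand":0.7,"offset":[0,0,0],"twist":0},{"hand":1,"offset":[0,0,0],"twist":0},{"hand":1,"offset":[0,0,0],"twist":0},{"hand":1,"offset":[0,0,0],"twist":0},{"hand":1,"offset":[0,0,2],"twist":0},{"hand":1,"offset":[0,0,6],"twist":0},{"hand":1,"offset":[0,0,10],"twist":0},{"hand":1,"offset":[0,0,14],"twist":0},{"hand":1,"offset":[0,0,16.2],"twist":0},{"hand":1,"offset":[0.7,-4,16.2],"twist":0},{"hand":1,"offset":[1.4,-8,16.2],"twist":0}]'
python3 - <<'E'
from h import *
s=snap('wrist','w11.png');P=cloud(s)
for k,xy in dict(square_bottle=(470,274),tall_vial=(482,211)).items(): print(k,top_at(P,xy,20+G[k][0]))
E
python3 -m pendant '[{"hand":1,"offset":[5.9,-29.7,-1],"twist":-0.328},{"hand":1,"offset":[5.9,-29.7,-1],"twist":-0.328},{"hand":1,"offset":[5.9,-29.7,-1],"twist":-0.328},{"hand":1,"offset":[5.9,-29.7,-1],"twist":-0.328},{"hand":1,"offset":[5.9,-29.7,-1],"twist":-0.328},{"hand":1,"offset":[5.9,-29.7,-1],"twist":-0.328},{"hand":1,"offset":[5.9,-29.7,-1],"twist":-0.328},{"hand":1,"offset":[5.9,-29.7,-1],"twist":-0.328},{"hand":1,"offset":[5.9,-29.7,-5],"twist":-0.328},{"hand":1,"offset":[5.9,-29.7,-9],"twist":-0.328},{"hand":1,"offset":[5.9,-29.7,-9],"twist":-0.328},{"hand":1,"offset":[5.9,-29.7,-9],"twist":-0.328}]'
python3 - <<'E'
from h import *
s=snap('wrist','w12.png');P=cloud(s)
for k,xy in dict(squat_jar=(555,-165)).items(): print(k,top_at(P,xy,53+G[k][0]))
print(manip.sense()['position'])
E
```

```text
time: 21.68
position: [496.7, 133.2, 269.1]
eef_rot: [0.001, 0.627, 0.779, 0.002]
contact_force: [-0.6, -1.7, -0.1]
finger_gap: 1.0
grip_force: 0.0
square_bottle [471.1 270.4  94.  470.8 273.6  13.7 693. ]
tall_vial [ 481.7  211.1  114.1  481.8  210.8   14.5 1034. ]
time: 22.73
position: [553.4, -165.2, 176.0]
eef_rot: [-0.002, 0.748, 0.664, -0.002]
contact_force: [0.9, -0.1, 0.3]
finger_gap: 0.995
grip_force: 0.0
squat_jar [ 555.  -164.1  109.2  554.9 -165.2   19.4 2784. ]
[ 554.93895665 -165.67883139  177.96865681]
```

```bash
python3 -m pendant '[{"hand":1,"offset":[0,0,-3],"twist":0},{"hand":1,"offset":[0,0,-6],"twist":0},{"hand":1,"offset":[0,0,-7.7],"twist":0},{"hand":1,"offset":[0,0,-7.7],"twist":0},{"hand":0,"offset":[0,0,-7.7],"twist":0},{"hand":0,"offset":[0,0,-7.7],"twist":0},{"hand":0,"offset":[0,0,-7.7],"twist":0},{"hand":0,"offset":[0,0,-7.7],"twist":0},{"hand":0,"offset":[0,0,-7.7],"twist":0},{"hand":0,"offset":[0,0,-7.7],"twist":0},{"hand":0,"offset":[0,0,-7.7],"twist":0},{"hand":0,"offset":[0,0,-7.7],"twist":0}]'
```

```text
time: 23.78
position: [556.3, -166.0, 102.5]
eef_rot: [0.001, 0.748, 0.664, 0.001]
contact_force: [-1.1, 1.2, 9.1]
finger_gap: 0.437
grip_force: 59.7
```

```bash
python3 -m pendant '[{"hand":0,"offset":[0,0,2],"twist":0},{"hand":0,"offset":[0,0,5],"twist":0},{"hand":0,"offset":[0,0,9],"twist":0},{"hand":0,"offset":[0,0,13],"twist":0},{"hand":0,"offset":[-0.4,2,15],"twist":0},{"hand":0,"offset":[-1,5,15],"twist":0.05},{"hand":0,"offset":[-1.8,9,15],"twist":0.1},{"hand":0,"offset":[-2.6,13,15],"twist":0.15},{"hand":0,"offset":[-3.4,17,15],"twist":0.2},{"hand":0,"offset":[-4.2,21,15],"twist":0.25},{"hand":0,"offset":[-5,25,15],"twist":0.3},{"hand":0,"offset":[-5.6,28.5,15],"twist":0.328}]'
python3 -m pendant '[{"hand":0,"offset":[-0.4,2.9,0],"twist":0},{"hand":0,"offset":[-0.4,2.9,0],"twist":0},{"hand":0,"offset":[-0.4,2.9,-4],"twist":0},{"hand":0,"offset":[-0.4,2.9,-8],"twist":0},{"hand":0,"offset":[-0.4,2.9,-12],"twist":0},{"hand":0,"offset":[-0.4,2.9,-15],"twist":0},{"hand":0,"offset":[-0.4,2.9,-17],"twist":0},{"hand":0,"offset":[-0.4,2.9,-17.9],"twist":0},{"hand":0,"offset":[-0.4,2.9,-18.1],"twist":0},{"hand":0,"offset":[-0.4,2.9,-18.2],"twist":0},{"hand":0,"offset":[-0.4,2.9,-18.3],"twist":0},{"hand":0,"offset":[-0.4,2.9,-18.3],"twist":0}]'
```

```text
time: 24.78
position: [498.0, 121.9, 251.2]
eef_rot: [-0.0, 0.628, 0.778, 0.001]
contact_force: [0.9, 0.6, 0.3]
finger_gap: 0.439
grip_force: 60.6
time: 25.78
position: [495.0, 147.9, 69.0]
eef_rot: [-0.0, 0.629, 0.777, 0.0]
contact_force: [-2.7, -0.7, 4.6]
finger_gap: 0.434
grip_force: 62.7
```

On the floor; release and rise.

```bash
python3 -m pendant '[{"hand":0.5,"offset":[0,0,0],"twist":0},{"hand":0.8,"offset":[0,0,0],"twist":0},{"hand":1,"offset":[0,0,0],"twist":0},{"hand":1,"offset":[0,0,0],"twist":0},{"hand":1,"offset":[0,0,0],"twist":0},{"hand":1,"offset":[0,0,2],"twist":0},{"hand":1,"offset":[0,0,6],"twist":0},{"hand":1,"offset":[0,0,10],"twist":0},{"hand":1,"offset":[0,0,14],"twist":0},{"hand":1,"offset":[0,0,18],"twist":0},{"hand":1,"offset":[0,-4,20],"twist":0},{"hand":1,"offset":[0,-8,20],"twist":0}]'
python3 - <<'E'
from h import *
s=snap('wrist','w13.png')
for s in (s,snap('top')):
  P=cloud(s)
  for k,xy in dict(conical_flask=(457,337),square_bottle=(470,274),tall_vial=(482,211),squat_jar=(495,149)).items(): print(k,top_at(P,xy,20+G[k][0]))
E
```

```text
time: 26.78
position: [497.6, 71.8, 271.9]
eef_rot: [0.002, 0.627, 0.779, 0.004]
contact_force: [1.5, -0.7, 0.0]
finger_gap: 1.0
grip_force: 0.0
conical_flask None
square_bottle None
tall_vial [482.7 206.9 114.  482.3 209.8  14.8 891. ]
squat_jar [ 495.1  148.2   76.   495.2  147.8   19.2 1346. ]
conical_flask [457.3 336.6 104.1 457.2 336.2  11.9  68. ]
square_bottle [470.2 275.3  93.9 470.5 275.4  14.1  88. ]
tall_vial None
squat_jar None
```

View pics/w13.png

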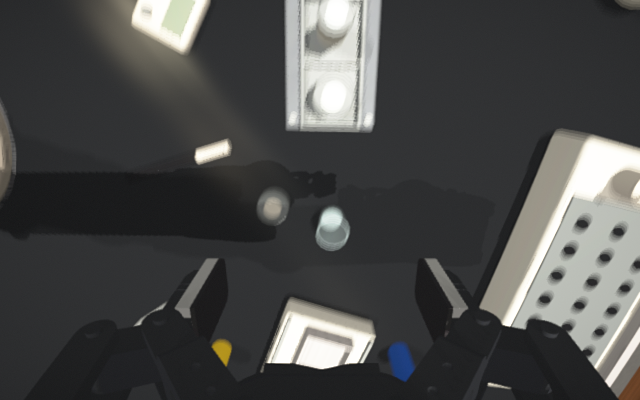

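The picture shows the vial (335,15) and the jar (330,95) upright in pockets 3 and 4. The top camera confirms the flask and the bottle. All are within a few mm of their pocket centres at the right heights. Handing in.

```bash
python3 -m pendant '[{"hand":1,"offset":[0,0,0],"twist":0},{"hand":1,"offset":[0,0,0],"twist":0},{"hand":1,"offset":[0,0,0],"twist":0},{"hand":1,"offset":[0,0,0],"twist":0}]' && python3 -c "
from cell import manip;print(manip.finish_job())"
```

```text
time: 27.22
position: [494.7, 70.6, 266.7]
eef_rot: [-0.0, 0.628, 0.778, -0.0]
contact_force: [-0.1, -0.4, 1.0]
finger_gap: 0.998
grip_force: 0.0
the job is handed in; nothing more can be done
None
```

All four vessels stand upright in the rack in heater order from the rinse pot (flask, bottle, vial, jar), each measured within a few mm of its pocket centre; the job was handed in at about 27 s, and no verdict was returned.

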